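Feel for the hidden catch of a parts case

TASK

The low grey parts case on the camera-repair bench opens by a catch hidden in a notch somewhere along its raised front edge. Put a closed fingertip on top of that edge at its left end (the robot's left), run it along the top towards the right, keeping touch, until you come to the notch, then press the catch inside the notch fully down so that the lid springs ajar, and come clear. Grasp and lift nothing, do not pull at the lid by hand, and leave everything standing around the case where it is.

Things in the scene. Friction and masses are not known exactly. Their poses are not given: they have to be found in the camera images.
- edge_mid (a point): (All sizes in mm.) Middle of the top of the raised front edge of the grey parts case (fixed to the bench). Axes: x to the back (towards the lid), y along the edge to its left end, z up. The edge is a straight grey bar 290 long and 34 wide, flat on top (seams up to 0.2), its top 56 above the bench; the shut lid is 6 lower and starts 12 behind the bar.
- edge_left (a point): Left end of the edge: centre of the bar's top at its +y end, 145 from edge_mid; same axes.
- edge_right (a point): Right end of the edge: centre of the bar's top at its -y end, 145 from edge_mid; same axes.
- catch (a joint): Travel in m of the catch, a flat grey plate in the notch: 0 up, 0.008 fully down (hard stop). Goes straight down at 4 to 6 N (damped: push at 20 mm/s) and stays. The one notch is 50 long, square-sided, cut through the bar's whole width; its centre is up to 40 either side of edge_mid (not given: find it). Plate top 48 x 33, 14 below the edge's top, 22 when fully down.
- lid (a joint): Opening of the thin aluminium lid in rad: 0 shut, 0.16 ajar (its front edge about 23 up). Hinged along the back of the case, 142 from hinge to front; driven by the catch (20 rad per m of catch travel), so it rises as the catch goes down and stays.
- lens: Bystander, not to be disturbed: black camera lens standing upright, 60 dia x 52 high; origin at the centre of its underside.
- barrel: Bystander, not to be disturbed: small black lens barrel standing upright, 44 dia x 36 high; origin at the centre of its underside.
- camera: Bystander, not to be disturbed: camera body standing upright beside the case, 125 wide x 91 high, lens towards the robot; origin at the centre of its underside.
- jar: Bystander, not to be disturbed: small jar with white cap, 48 dia x 60 high; origin at the centre of its underside.
- driver: Bystander, not to be disturbed: screwdriver lying down behind the case, 150 long; origin at the centre of its underside (lies along its x).
- loupe: Bystander, not to be disturbed: black eye loupe standing upright, 42 dia x 34 high; origin at the centre of its underside.
- tray: Bystander, not to be disturbed: white open parts tray, 100 x 75 x 22 high; origin at the centre of its underside.
Mind the look-alikes: they are no part of the job. What is meant by the part that bears catch is not red, and is the smaller of those in its own colour.

How it is judged:
By the outcome, as a careful person would: the job done as asked, in the order asked, and still so for the second after the job is handed in, with the robot touching nothing.
It also fails if it takes over 56 s, if anything falls off the work surface, if the arm or the gripper's body presses on something with over 40 N, if the wrist force passes 120 N, or if a joint passes its speed limit or range.

ROBOT

A 6-joint arm with a two-finger parallel gripper is mounted at the origin on the work surface. World frame = base frame: x ahead of the robot, y to its left, z up, the work surface at z = 0. Lengths are in m, angles in rad, forces in N, time in s.
With the tool pointing down it reaches from about 0.25 to 0.775 m from the base axis. Payload 4 kg.
Tool frame: the origin (TCP) lies on the centre line of the jaws, within the pads' length; the fingertips stand 14 mm ahead of it and the grasp point (between the pads) lies 5 mm behind it; z points along the fingers, y is the line along which they close (so a half turn about z gives the same grasp; the last joint's range is limited). The gripper opens to 85 mm and grips with 20 to 120 N. Pads are 22 mm wide; open, the fingers measure 114 mm over their backs; the gripper's body (76 mm by 85 mm) begins 54 mm behind the grasp point. The pads swing forward as they close: fully open they stand 13 mm farther back than shut.
Start: joints at [-1.379, 0.087, 1.371, -0, 1.684, -0.103], TCP at [0.16, -0.526, 0.217] pointing down, gripper open.
Joint ranges: [-3.1, 3.1], [-0.76, 2.03], [0.27, 2.55], [-1.08, 4.22], [0.17, 2.65], [-2.57, 2.57]. Speed limits (rad/s): [2.79, 2.79, 3.14, 3.14, 3.14, 3.14].

INTERFACE

Orientations are given as a unit quaternion [w, x, y, z].
In Python, from cell import sense, cams, arm gives the robot as it stands.
- The arm moves only by the shell command python3 -m handwheel 'ROWS'. ROWS is JSON, a list of rows, each a list of 3 entries, a list of its own where there are three numbers: the closure, from 0 (fully open) to 1 (shut), then the shift along the tool's x, y, z as a fraction of full scale, then the turn about the tool's z as a fraction of full scale. A call has 1 to 8 rows; each row shifts and turns the commanded pose from where the row before left it, along the tool's axes as they then stand; what a row does not reach is not made up. Full scale, the value 1, is 0.3 m for a shift and 180 degrees for a turn. A row lasts 1/8 s, in which the tool goes at most 62.5 mm and 10.7 degrees, less where a joint would pass 70% of its speed; a pose out of reach is approached as far as the arm can. A call with a number of a shift or a turn outside -1 to 1 is refused whole. A call with a gripper value outside its range is refused whole. The fingers move at their own pace and stop on an object; the grip force is fixed at half the most. Time passes only in rows, so rows that do not move let the fingers close. It gives the time, the measured TCP pose, the force, the opening and the grip force at its end, in the units of the state.
- sense(): the state, without advancing time (a new reading comes with each control period).
- cams.snapshot(name): name is "side" or "top"; returns a dict with "img" (480x640x3 uint8, red, green, blue), "range_z" (480x640 float32, m along the optical axis (not along the pixel's ray), 0 where there is no reading), "intrinsics" (3x3 intrinsics, pixels), "dist" ([k1, k2, p1, p2, k3] as OpenCV has them; the pictures are not rectified), "xyz" and "orientation" of the camera in the world. Camera axes: x right, y down, z forward; pixel columns grow to the right and rows downward; lengths in m; the calibration is good to about 2 mm. A picture is of the moment at which its call begins.
- arm.job_done(): hands the job in; it is judged then, once.
The state is a dict: "time": time; "joint_positions": joint angles; "qd": joint speeds; "joint_efforts": joint torques, N m; "eef_pos": TCP position; "tcp_rot": TCP orientation; "contact_force": force on the tool from outside, world axes, zero at the start; "wrist_torque": the same for the moment, N m; "opening": finger opening in m; "finger_force": force on a finger pad.
Only numpy, scipy, OpenCV 4.12 (cv2) and the standard library are available. Lean on these libraries where they do the work, as an engineer would, in place of code of your own. Each camera call takes 0.05 s, during which the arm holds its last target. There are 200 camera calls.

## Working session

There is one attempt and no reset: what is moved stays moved. The work goes in short steps, Python scripts to look and compute and a shell command to move; the robot and the scene stay as the last step left them, time stands still between calls to the robot, and variables do not carry over. Pictures are saved under pics/ and viewed, at most 10 in all, crops included, and the job is handed in when it is done.

```bash
mkdir -p pics; cat > h.py <<'E'
import numpy as np,cv2
from cell import sense,cams,arm
from scipy.spatial.transform import Rotation as R
def world(s,px):
    px=np.array(px,float).reshape(-1,2);K=np.array(s["intrinsics"])
    n=cv2.undistortPoints(px[:,None],K,np.array(s["dist"]))[:,0]
    z=np.array([s["range_z"][int(round(v)),int(round(u))] for u,v in px])
    p=np.c_[n*z[:,None],z]
    q=s["orientation"]
    return R.from_quat([q[1],q[2],q[3],q[0]]).apply(p)+s["xyz"]
E
python3 - <<'E'
from h import *
import pickle
for n in("top","side"):
    s=cams.snapshot(n);pickle.dump(s,open(n+".pkl","wb"));cv2.imwrite(f"pics/{n}0.png",s["img"][:,:,::-1]);print(n,s["xyz"],s["orientation"])
print(sense())
E
```

```text
top [0.37753111 0.02326763 1.3320816 ] [ 0.05449129 -0.69832816  0.7118283  -0.05166193]
side [0.05139914 0.61697292 0.61496628] [ 0.16041036 -0.29764338  0.83298688 -0.43796094]
{'time': 0.1, 'joint_positions': array([-1.37906060e+00,  8.79192318e-02,  1.37211899e+00,  2.38511361e-05,
        1.68360181e+00, -1.03106839e-01]), 'qd': array([-0.00142276, -0.00179443, -0.00283079,  0.0004412 , -0.00016807,
        0.00104622]), 'joint_efforts': array([ 2.51449303e-03, -3.53015184e+01, -3.14217567e+01, -2.17701531e-04,
        7.98490131e-03,  8.41406091e-06]), 'eef_pos': array([ 0.15973227, -0.52579506,  0.21602731]), 'tcp_rot': array([-1.02320566e-03,  9.89152435e-01,  1.46889116e-01, -3.35097080e-05]), 'contact_force': array([-0.37170514, -0.7177319 ,  1.19532714]), 'wrist_torque': array([ 0.00543517,  0.0245909 , -0.04064039]), 'finger_force': 0.0, 'opening': 0.08536956508521204}
```

View pics/top0.png

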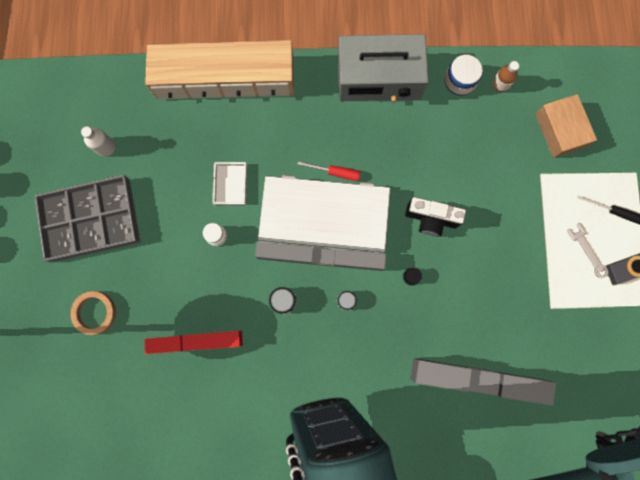

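View pics/side0.png

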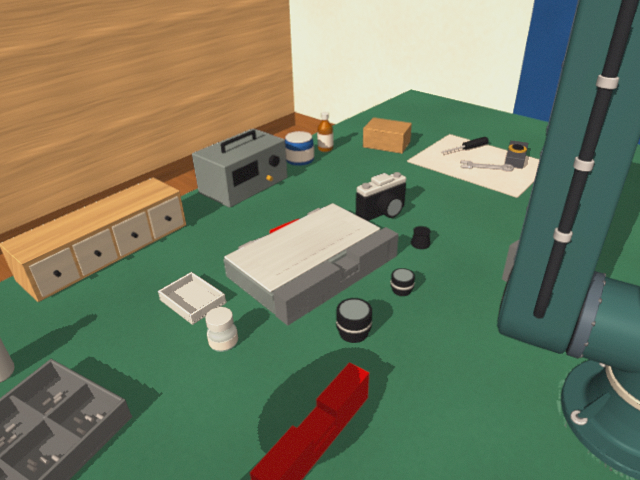

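Three bars could be meant. In the top picture they are the red one at (193,342), a loose long grey one at (485,382), and the grey bar on the lidded case at (320,255). The case bar fits: it isn't red, it's the smaller grey one (about 130 px against 142 px), and it has the lid. The notch seems to be near (322,256). I'll measure it and confirm with a crop.

```bash
python3 - <<'E'
from h import *
import pickle
s=pickle.load(open("top.pkl","rb"))
cv2.imwrite("pics/crop.png",cv2.resize(s["img"][225:325,240:440,::-1],None,fx=4,fy=4,interpolation=cv2.INTER_CUBIC))
def cloud(s,u0,u1,v0,v1):
    U,V=np.meshgrid(np.arange(u0,u1),np.arange(v0,v1));px=np.c_[U.ravel(),V.ravel()];px=px[s["range_z"][px[:,1],px[:,0]]>0];return world(s,px)
np.set_printoptions(precision=4,suppress=True)
P=cloud(s,245,400,232,280)
# bar: fit line using region at front with z ~ .056
for u,v in [(265,249),(290,251),(310,254),(322,255),(333,256),(345,257),(375,259),(320,215),(345,228)]: print((u,v),world(s,[(u,v)])[0])
b=P[(P[:,2]>.053)&(P[:,2]<.0605)]
print(len(b));print(np.histogram(P[:,2],bins=np.arange(-.004,.07,.004)))
for n,(u,v) in dict(grey=(445,375),grey2=(530,390),red=(165,343),red2=(220,339)).items(): print(n,world(s,[(u,v)])[0])
for n,(u,v) in dict(lens=(282,300),barrel=(347,300),loupe=(412,276),cam=(436,210),jar=(214,234)).items(): print(n,world(s,[(u,v)])[0])
s2=pickle.load(open("side.pkl","rb"))
for u,v in [(285,296),(320,279),(335,270),(347,263),(360,253),(375,245),(390,237)]: print('side',(u,v),world(s2,[(u,v)])[0])
E
```

```text
(265, 249) [0.5332 0.1547 0.0567]
(290, 251) [0.5277 0.0988 0.0566]
(310, 254) [0.5201 0.0542 0.0561]
(322, 255) [0.5192 0.0275 0.0395]
(333, 256) [0.5162 0.0027 0.0415]
(345, 257) [ 0.5119 -0.0238  0.0562]
(375, 259) [ 0.5057 -0.0903  0.0601]
(320, 215) [0.6096 0.0303 0.0483]
(345, 228) [ 0.5782 -0.0257  0.0507]
1470
(array([1358, 1331,  251,   30,   18,   19,   27,   73,  134,   94,  135,
        420,  612,  951,  974,  682,   79,    1]), array([-0.004,  0.   ,  0.004,  0.008,  0.012,  0.016,  0.02 ,  0.024,
        0.028,  0.032,  0.036,  0.04 ,  0.044,  0.048,  0.052,  0.056,
        0.06 ,  0.064,  0.068]))
grey [ 0.2512 -0.2309  0.0807]
grey2 [ 0.2143 -0.4129  0.0824]
red [0.3286 0.3768 0.0577]
red2 [0.3357 0.2558 0.0523]
lens [0.4191 0.118  0.0525]
barrel [ 0.417  -0.0268  0.0353]
loupe [ 0.4679 -0.175   0.0355]
cam [ 0.6075 -0.225   0.0944]
jar [0.569  0.2693 0.0594]
side (285, 296) [0.5297 0.1701 0.0542]
side (320, 279) [0.5125 0.0995 0.0554]
side (335, 270) [0.5083 0.0631 0.0554]
side (347, 263) [0.5154 0.0191 0.0419]
side (360, 253) [ 0.5047 -0.0066  0.0554]
side (375, 245) [ 0.499  -0.0471  0.0542]
side (390, 237) [ 0.4926 -0.0889  0.0535]
```

View pics/crop.png

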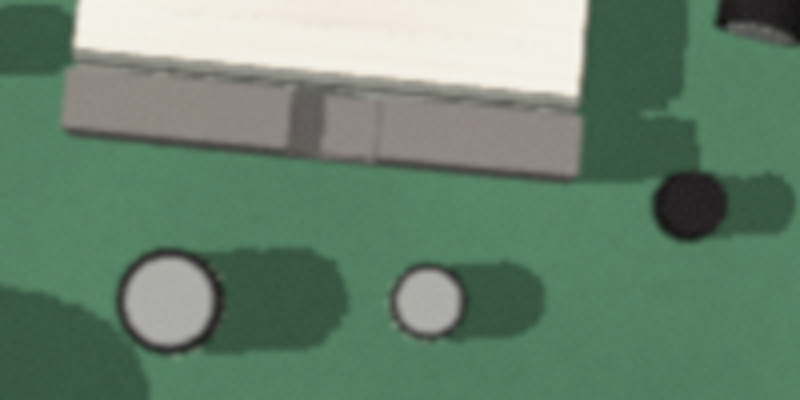

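The crop confirms it. The case bar's top has one see-through notch from crop x≈290 to 378 (picture 312–334), with its left part in shadow, and the lid is behind it. Next I'll work out the poses.

```bash
cat >> h.py <<'E'
def onplane(s,px,z):
    px=np.array(px,float).reshape(-1,2)
    n=cv2.undistortPoints(px[:,None],np.array(s["intrinsics"]),np.array(s["dist"]))[:,0]
    q=s["orientation"];d=R.from_quat([q[1],q[2],q[3],q[0]]).apply(np.c_[n,np.ones(len(n))]);o=np.array(s["xyz"])
    return o+d*((z-o[2])/d[:,2])[:,None]
def tool():
    st=sense();q=st["tcp_rot"];return st,R.from_quat([q[1],q[2],q[3],q[0]])
E
python3 - <<'E'
from h import *
import pickle
np.set_printoptions(precision=4,suppress=True)
s=pickle.load(open("top.pkl","rb"))
c=np.array([(68,64),(62,130),(582,112),(578,178),(294,86),(290,152),(380,96),(376,162)],float)
c=(c+.5)/4-.5+[240,225]
w=onplane(s,c,.056);print(w)
L=(w[0]+w[1])/2;Rr=(w[2]+w[3])/2;y=(L-Rr);print("len",np.linalg.norm(y));y/=np.linalg.norm(y);mid=(L+Rr)/2
x=np.cross(y,[0,0,1])
print("L",L,"R",Rr,"mid",mid,"y",y,"bar x angle",np.degrees(np.arctan2(x[1],x[0])))
print("notch along y from mid:",(w[4:]-mid)@y)
s2=pickle.load(open("side.pkl","rb"))
st,T=tool();X=T.as_matrix()[:,0];print("tool x angle",np.degrees(np.arctan2(X[1],X[0])))
start=L-.012*y;d=start-st["eef_pos"];print("start",start,"shift bar axes x,y:",d@x,d@y)
E
```

```text
[[ 0.5526  0.1736  0.056 ]
 [ 0.5154  0.177   0.056 ]
 [ 0.5199 -0.1138  0.056 ]
 [ 0.483  -0.1103  0.056 ]
 [ 0.5377  0.0469  0.056 ]
 [ 0.5007  0.0497  0.056 ]
 [ 0.5312 -0.0011  0.056 ]
 [ 0.4942  0.0019  0.056 ]]
len 0.28917831549206313
L [0.534  0.1753 0.056 ] R [ 0.5015 -0.1121  0.056 ] mid [0.5177 0.0316 0.056 ] y [0.1125 0.9937 0.    ] bar x angle -6.459556640089968
notch along y from mid: [ 0.0174  0.0161 -0.031  -0.0321]
tool x angle 16.89337340716651
start [0.5327 0.1634 0.056 ] shift bar axes x,y: 0.2930338323219373 0.7267403015782388
```

```bash
python3 -m handwheel '[[1,[0,0,0],0.0434],[1,[0,0,0],0.0434],[1,[0,0,0],0.0434],[1,[0.07,-0.173,0],0],[1,[0.07,-0.173,0],0],[1,[0.07,-0.173,0],0],[1,[0.07,-0.173,0],0],[1,[0.07,-0.173,0],0]]'
python3 -m handwheel '[[1,[0.07,-0.173,0],0],[1,[0.07,-0.173,0],0],[1,[0.07,-0.173,0],0],[1,[0.07,-0.173,0],0],[1,[0.07,-0.173,0],0],[1,[0.07,-0.173,0],0],[1,[0.07,-0.173,0],0],[1,[0.07,-0.173,0],0]]'
python3 -m handwheel '[[1,[0.07,-0.173,0],0],[1,[0,0,0],0],[1,[0,0,0],0]]'
python3 - <<'E'
from h import *
st,T=tool();M=T.as_matrix();print(st["eef_pos"],M.round(3),st["contact_force"],st["opening"])
d=np.array([.5327+.001,.1634,.056+.014])-st["eef_pos"];print("tool shift",(M.T@d)/.3)
E
```

```text
time: 1.1
eef_pos: [0.2941, -0.2786, 0.2167]
tcp_rot: [-0.0, 0.998, -0.057, -0.0]
contact_force: [0.7, -0.7, -0.2]
opening: 0.0002
finger_force: 0.0
time: 2.1
eef_pos: [0.5083, 0.1147, 0.2166]
tcp_rot: [0.0, 0.998, -0.057, -0.0]
contact_force: [0.3, -1.9, 0.1]
opening: -0.0005
finger_force: 0.0
time: 2.48
eef_pos: [0.5342, 0.1618, 0.2163]
tcp_rot: [0.001, 0.998, -0.057, -0.001]
contact_force: [-1.1, -0.0, -0.6]
opening: 0.0002
finger_force: 0.0
[0.53424982 0.1618015  0.21630587] [[ 0.994 -0.114 -0.002]
 [-0.114 -0.994 -0.001]
 [-0.002  0.001 -1.   ]] [-1.10204765 -0.03700766 -0.6430844 ] 0.00015179590584353363
tool shift [-0.00164667 -0.00566232  0.48768312]
```

```bash
python3 -m handwheel '[[1,[-0.002,-0.006,0.11],0],[1,[0,0,0.11],0],[1,[0,0,0.11],0],[1,[0,0,0.11],0],[1,[0,0,0],0],[1,[0,0,0],0]]'
for i in 1 2; do python3 -m handwheel '[[1,[0,0,0.008],0],[1,[0,0,0],0]]'; done
```

```text
time: 3.22
eef_pos: [0.535, 0.1632, 0.0869]
tcp_rot: [-0.0, 0.998, -0.058, 0.001]
contact_force: [-0.1, -0.2, -0.4]
opening: -0.0002
finger_force: 0.0
time: 3.48
eef_pos: [0.535, 0.164, 0.0839]
tcp_rot: [-0.0, 0.998, -0.057, 0.001]
contact_force: [0.1, -0.3, 0.6]
opening: -0.0001
finger_force: 0.0
time: 3.72
eef_pos: [0.5342, 0.164, 0.0801]
tcp_rot: [0.0, 0.998, -0.057, -0.0]
contact_force: [0.1, -0.1, 0.2]
opening: 0.0003
finger_force: 0.0
```

```bash
python3 - <<'E'
from h import *
s=cams.snapshot("side");cv2.imwrite("pics/touch.png",cv2.resize(s["img"][180:330,200:420,::-1],None,fx=3,fy=3))
E
```

```text
(no output)
```

View pics/touch.png

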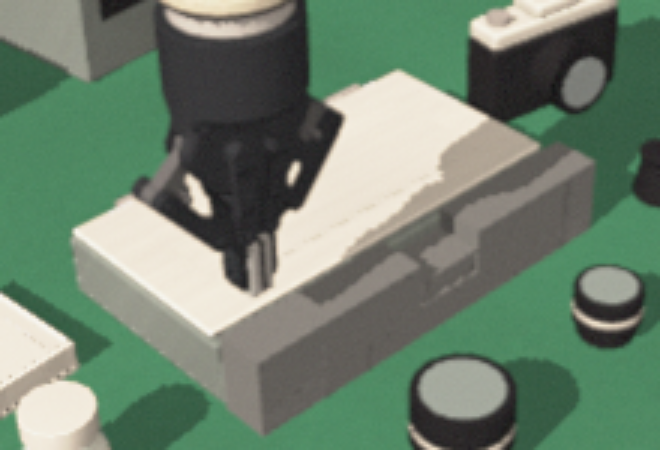

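The picture shows the closed fingertip at crop (258,290), that is picture (286,276). It looks farther back or higher than I expected for a spot 10 mm over the bar end at crop (242,353). I'll check this by projection before touching.

```bash
python3 - <<'E'
from h import *
np.set_printoptions(precision=4,suppress=True)
st,T=tool();tip=st["eef_pos"]+T.apply([0,0,.014])
print("tip",tip,st["tcp_rot"])
for n in("side","top"):
    s=cams.snapshot(n);q=s["orientation"];Rw=R.from_quat([q[1],q[2],q[3],q[0]])
    def proj(p):
        c=Rw.inv().apply(np.atleast_2d(p)-s["xyz"]);return cv2.projectPoints(c,np.zeros(3),np.zeros(3),np.array(s["intrinsics"]),np.array(s["dist"]))[0][:,0]
    print(n,"tip px",proj(tip),"L px",proj([.534,.1753,.056]),"mid",proj([.5177,.0316,.056]))
    if n=="side":
        print(world(s,[(286,272),(284,270),(283,262),(288,262),(286,275)]))
        print("bar end corners",world(s,[(287,302),(276,293)]), "depths", world(s,[(282,290),(290,292),(300,285),(300,292)]))
    else: cv2.imwrite("pics/top1.png",cv2.resize(s["img"][200:320,220:420,::-1],None,fx=4,fy=4))
E
```

```text
tip [0.5342 0.1639 0.0662] [ 0.0001  0.9984 -0.057  -0.0001]
side tip px [[285.1829 287.5914]] L px [[280.9468 295.6613]] mid [[341.8913 259.6049]]
[[0.5245 0.1685 0.1071]
 [0.5263 0.1709 0.1118]
 [0.5257 0.1723 0.1291]
 [0.5236 0.1633 0.1248]
 [0.5251 0.1685 0.1006]]
bar end corners [[0.5194 0.1763 0.0506]
 [0.5464 0.1747 0.0548]] depths [[0.5441 0.1625 0.0546]
 [0.5305 0.157  0.0539]
 [0.5285 0.134  0.0555]
 [0.5164 0.1472 0.055 ]]
top tip px [[260.4251 248.126 ]] L px [[255.8704 248.8652]] mid [[320.1179 254.8904]]
```

View pics/top1.png

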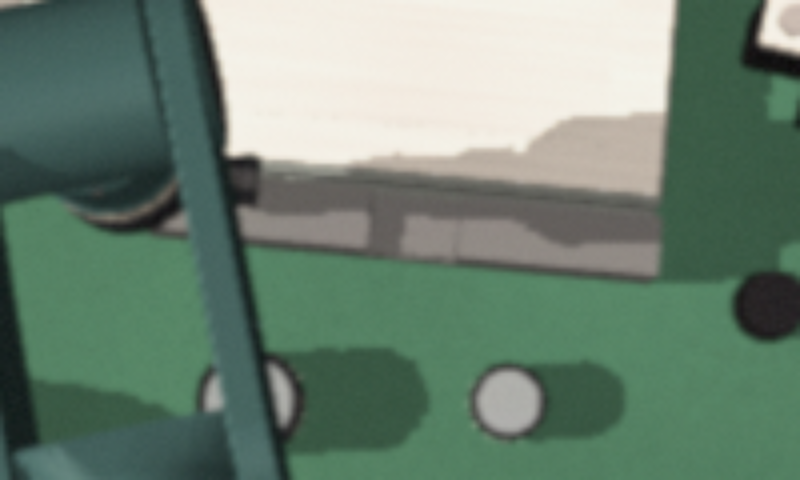

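The top view shows the arm over the bar's left end, hiding the tip. The side-camera depth puts the pads at x≈0.525, y≈0.168, so the tip is over the bar sideways. Only its height is uncertain, so I'll go down by touch.

```bash
for i in 1 2 3; do python3 -m handwheel '[[1,[0,0,0.007],0],[1,[0,0,0],0]]'|egrep 'pos|force'; done; python3 - <<'E'
from h import *
np.set_printoptions(precision=4,suppress=True)
s=cams.snapshot("side")
for v in range(270,294,2): print(v,world(s,[(286,v)])[0],s["img"][v,286])
E
```

```text
eef_pos: [0.5341, 0.1639, 0.0779]
contact_force: [0.2, 0.5, 1.0]
finger_force: 0.0
eef_pos: [0.5341, 0.1638, 0.0758]
contact_force: [-0.2, 0.3, -0.4]
finger_force: 0.0
eef_pos: [0.5342, 0.1639, 0.0737]
contact_force: [0.1, 0.6, 0.6]
finger_force: 0.0
270 [0.5255 0.1672 0.11  ] [117 109 103]
272 [0.525  0.1681 0.1066] [124 117 109]
274 [0.5247 0.1687 0.103 ] [136 129 121]
276 [0.5253 0.1684 0.0984] [139 131 122]
278 [0.5245 0.1696 0.0953] [140 133 125]
280 [0.526  0.1684 0.0896] [137 131 121]
282 [0.5608 0.1359 0.0468] [197 184 167]
284 [0.5484 0.148  0.0564] [140 134 126]
286 [0.5459 0.1508 0.055 ] [142 136 128]
288 [0.5435 0.1534 0.0535] [140 133 125]
290 [0.5387 0.1583 0.0548] [141 134 127]
292 [0.5347 0.1624 0.0552] [141 135 127]
```

```bash
for i in 1 2 3 4 5 6; do python3 -m handwheel '[[1,[0,0,0.004],0],[1,[0,0,0],0]]'|egrep 'pos|contact'; done
```

```text
eef_pos: [0.5343, 0.1639, 0.0727]
contact_force: [1.0, 1.0, 0.1]
eef_pos: [0.5342, 0.1639, 0.0714]
contact_force: [-0.5, 0.0, 0.8]
eef_pos: [0.5342, 0.1639, 0.0702]
contact_force: [-0.5, 0.1, -0.1]
eef_pos: [0.5342, 0.1639, 0.0691]
contact_force: [-0.1, 0.6, -0.5]
eef_pos: [0.5342, 0.1639, 0.0678]
contact_force: [0.4, -0.4, 0.3]
eef_pos: [0.5342, 0.1639, 0.0666]
contact_force: [0.6, -0.5, -0.5]
```

The tip is higher than nominal, as the depth image suggested. I'll keep going down in small steps.

```bash
for i in 1 2 3 4 5; do python3 -m handwheel '[[1,[0,0,0.005],0],[1,[0,0,0],0]]'|egrep 'pos|contact'; done; python3 - <<'E'
from h import *
np.set_printoptions(precision=4,suppress=True)
s=cams.snapshot("side")
for v in range(274,296,2): print(v,world(s,[(286,v)])[0])
cv2.imwrite("pics/touch2.png",cv2.resize(s["img"][190:320,220:400,::-1],None,fx=4,fy=4))
E
```

```text
eef_pos: [0.5342, 0.1639, 0.0651]
contact_force: [-0.7, -0.1, -0.6]
eef_pos: [0.5342, 0.1639, 0.0636]
contact_force: [0.0, -0.7, 0.1]
eef_pos: [0.5342, 0.1639, 0.0621]
contact_force: [-0.2, -0.2, 0.0]
eef_pos: [0.5342, 0.1639, 0.0606]
contact_force: [-0.1, -0.5, 0.6]
eef_pos: [0.5342, 0.1639, 0.0591]
contact_force: [-0.2, 0.4, 0.3]
274 [0.524  0.1693 0.1037]
276 [0.5245 0.1692 0.0993]
278 [0.5245 0.1696 0.0954]
280 [0.5243 0.1701 0.0915]
282 [0.5262 0.1687 0.0855]
284 [0.5243 0.1708 0.0835]
286 [0.5253 0.1702 0.0784]
288 [0.5429 0.1539 0.0542]
290 [0.5404 0.1567 0.0528]
292 [0.536  0.1612 0.0537]
294 [0.5319 0.1654 0.0542]
```

View pics/touch2.png

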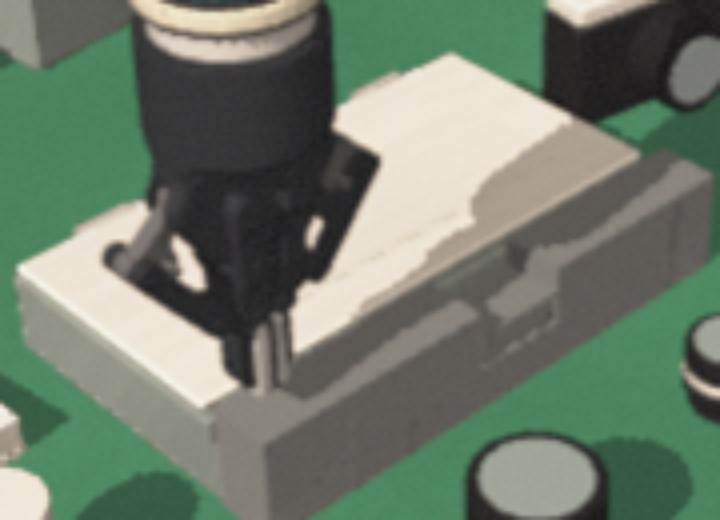

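The tip is now about 20 mm above the bar's left end, at crop (265,388), and lined up over it. I'll carry on down.

```bash
for i in 1 2 3 4 ; do python3 -m handwheel '[[1,[0,0,0.01],0],[1,[0,0,0],0]]'|egrep 'pos|contact'; done; for i in 1 2 3 ; do python3 -m handwheel '[[1,[0,0,0.004],0],[1,[0,0,0],0]]'|egrep 'pos|contact'; done
```

```text
eef_pos: [0.534, 0.1638, 0.0559]
contact_force: [0.1, 0.4, 0.2]
eef_pos: [0.5341, 0.1639, 0.0529]
contact_force: [0.1, 0.2, -0.2]
eef_pos: [0.534, 0.1638, 0.0499]
contact_force: [0.2, -0.3, -0.3]
eef_pos: [0.5341, 0.1639, 0.0469]
contact_force: [0.9, 0.2, 0.7]
eef_pos: [0.5343, 0.1639, 0.046]
contact_force: [0.3, 0.1, 0.4]
eef_pos: [0.5342, 0.1639, 0.0448]
contact_force: [-0.9, 0.1, 0.3]
eef_pos: [0.5342, 0.1639, 0.0436]
contact_force: [0.0, -0.2, -0.6]
```

```bash
for i in 1 2 3 4 5; do python3 -m handwheel '[[1,[0,0,0.003],0],[1,[0,0,0],0]]'|egrep 'pos|contact'; done; python3 - <<'E'
from h import *
np.set_printoptions(precision=4,suppress=True)
s=cams.snapshot("side")
for v in range(284,302,2): print(v,world(s,[(286,v)])[0])
E
```

```text
eef_pos: [0.5343, 0.1639, 0.0427]
contact_force: [0.9, 0.5, -0.1]
eef_pos: [0.5342, 0.1639, 0.0418]
contact_force: [-0.3, -0.3, -0.2]
eef_pos: [0.5343, 0.1639, 0.0417]
contact_force: [-3.0, -1.0, 5.4]
eef_pos: [0.5344, 0.1639, 0.0416]
contact_force: [-4.2, -0.5, 8.3]
eef_pos: [0.5344, 0.1639, 0.0416]
contact_force: [-6.2, -1.1, 12.3]
284 [0.5256 0.1696 0.0821]
286 [0.5242 0.1712 0.0796]
288 [0.5257 0.1702 0.0739]
290 [0.5249 0.1713 0.0706]
292 [0.5259 0.1706 0.0653]
294 [0.0514 0.617  0.615 ]
296 [0.5278 0.1696 0.0548]
298 [0.525  0.1726 0.0539]
300 [0.52   0.1776 0.0557]
```

Contact with 12 N at the left end, so the tip really sits about 14 mm behind the reported TCP. Now the slide to the right.

```bash
python3 -m handwheel '[[1,[0,0.01,0],0],[1,[0,0.02,0],0],[1,[0,0.02,0],0],[1,[0,0.02,0],0]]'|egrep 'pos|contact'; python3 -m handwheel '[[1,[0,0.02,0],0],[1,[0,0.02,0],0],[1,[0,0.02,0],0],[1,[0,0.02,0],0]]'|egrep 'pos|contact'
```

```text
eef_pos: [0.5342, 0.1452, 0.0417]
contact_force: [0.6, 4.5, 6.7]
eef_pos: [0.5318, 0.1214, 0.0419]
contact_force: [0.1, 5.1, 7.6]
```

```bash
python3 -m handwheel '[[1,[0,0.02,0.001],0],[1,[0,0.02,0],0],[1,[0,0.02,0],0],[1,[0,0.02,0],0]]'|egrep 'pos|contact'; python3 -m handwheel '[[1,[0,0.02,0],0],[1,[0,0.02,0],0],[1,[0,0.02,0],0],[1,[0,0.02,0],0]]'|egrep 'pos|contact'; for i in 1 2; do python3 -m handwheel '[[1,[0,0.015,0],0],[1,[0,0.015,0],0]]'|egrep 'pos|contact'; done
```

```text
eef_pos: [0.5293, 0.0977, 0.0418]
contact_force: [0.4, 5.1, 7.7]
eef_pos: [0.5266, 0.0738, 0.0418]
contact_force: [0.6, 5.8, 9.4]
eef_pos: [0.5256, 0.0648, 0.0419]
contact_force: [0.3, 5.7, 8.8]
eef_pos: [0.5246, 0.0559, 0.0419]
contact_force: [1.1, 6.1, 8.7]
```

```bash
for i in 1 2 3 4 5; do python3 -m handwheel '[[1,[-0.002,0.01,0],0],[1,[0,0.01,0],0]]'|egrep 'pos|contact'; done
```

```text
eef_pos: [0.5234, 0.0499, 0.0418]
contact_force: [1.0, 6.0, 8.9]
eef_pos: [0.5219, 0.0438, 0.0416]
contact_force: [1.0, 3.9, 6.2]
eef_pos: [0.5172, 0.0356, 0.0382]
contact_force: [0.8, 0.2, -0.1]
eef_pos: [0.5162, 0.0297, 0.0384]
contact_force: [0.1, -0.3, 0.2]
eef_pos: [0.5152, 0.0239, 0.0388]
contact_force: [-0.6, 0.1, 0.3]
```

The force vanished and the tip dropped 3.5 mm at y≈0.040, so that is the notch. The tip is now at its centre, and I'll press at 20 mm/s.

```bash
python3 -m handwheel '[[1,[0.005,0,0.008],0],[1,[0,0,0.008],0],[1,[0,0,0.008],0],[1,[0,0,0.008],0]]'|egrep 'pos|contact'; for i in 1 2; do python3 -m handwheel '[[1,[0,0,0.008],0],[1,[0,0,0.008],0]]'|egrep 'pos|contact'; done
```

```text
eef_pos: [0.5166, 0.0241, 0.029]
contact_force: [-0.6, -0.1, -0.8]
eef_pos: [0.5167, 0.0241, 0.025]
contact_force: [-2.7, 1.6, 4.6]
eef_pos: [0.5167, 0.0241, 0.02]
contact_force: [-3.2, 0.9, 5.3]
```

```bash
for i in 1 2 3; do python3 -m handwheel '[[1,[0,0,0.006],0],[1,[0,0,0.0],0]]'|egrep 'pos|contact'; done
```

```text
eef_pos: [0.5167, 0.0241, 0.0196]
contact_force: [-6.1, 0.6, 10.7]
eef_pos: [0.5167, 0.0241, 0.0194]
contact_force: [-9.4, 0.4, 18.8]
eef_pos: [0.5167, 0.0241, 0.0192]
contact_force: [-13.5, 0.8, 27.5]
```

The catch is at its hard stop: 27 N with no further travel. I'll go straight up and clear.

```bash
python3 -m handwheel '[[1,[0,0,-0.02],0],[1,[0,0,-0.03],0],[1,[0,0,-0.05],0],[1,[0,0,-0.1],0],[1,[0,0,-0.15],0],[1,[0,0,-0.15],0],[1,[0,0,0],0],[1,[0,0,0],0]]'|egrep 'time|pos|contact'
python3 - <<'E'
from h import *
np.set_printoptions(precision=4,suppress=True)
s=cams.snapshot("side");cv2.imwrite("pics/end.png",s["img"][:,:,::-1])
for p in [(275,265),(300,252),(320,240),(250,258)]: print(world(s,[p])[0])
E
```

```text
time: 17.02
eef_pos: [0.5165, 0.024, 0.164]
contact_force: [-0.3, 0.3, -1.0]
[0.5902 0.1318 0.068 ]
[0.5823 0.0746 0.0681]
[0.5794 0.0214 0.0677]
[0.6527 0.1359 0.0567]
```

View pics/end.png

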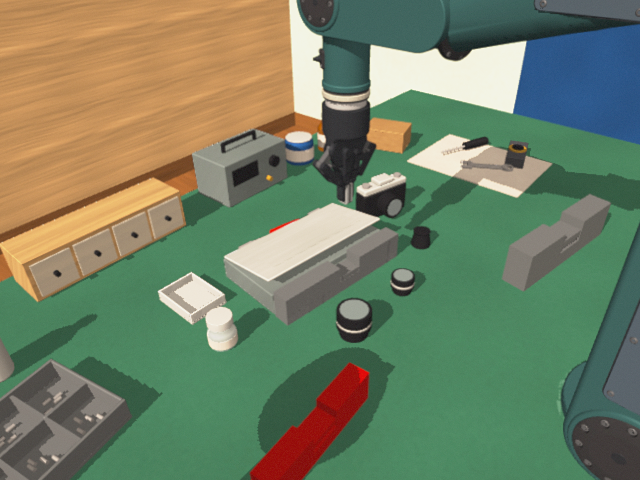

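The lid is ajar, with its front edge raised near (330,240) and a slope of about 0.17 rad. The lens, barrel, loupe, jar, tray and camera stand where they were, and the arm is clear.

```bash
python3 -c "
from cell import arm;print(arm.job_done())"
```

```text
the job is handed in; nothing more can be done
None
```

I ran the closed fingertip along the edge from its left end to the notch and pressed the catch to its stop; the lid is ajar, the arm is clear, nothing around the case looks moved, and the job is handed in at about 17 s, result not reported.

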